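Lift the oily scent stone onto the navy tray

TASK

The square plaster scent stone on the shelf is soaked in oil, so do not touch it with the fingers: take the steel lifter by its handle, slide its blade under the square stone, lift it and tip it gently onto the navy tray so that it ends lying flat on its feet inside the rim. Do not drop it from a height, and leave the round stone where it is. Then lay the lifter back down flat on the bare shelf, clear of the stone and the tray, and let go.

Things in the scene. Friction and masses are not known exactly. Their poses are not given: they have to be found in the camera images.
- square_stone: Off-white plaster scent stone to move: plate 90 x 90 x 6 mm on four rubber feet 12 x 12 mm, 8 mm high (centres 38 mm off in x and y), 14 mm high in all, 60 to 130 g. Under the plate a channel 64 mm wide, 8 mm high runs free along its x and its y. Origin: centre of the feet's underside, at z = 0; x, y along its sides, x within 0.3 rad of world x.
- round_stone: Bystander, not to be moved: round scent stone of the same plaster, 96 mm across, 14 mm high, on four feet. Origin: centre of its underside. The two stones and the tray share three places (ahead, left, right) in any order.
- tray: Loose navy ceramic tray, 190 x 190 mm, 0.8 kg: floor 6 mm thick, rim 10 mm wide and 14 mm high above the shelf (8 mm above the inner floor, which is 170 x 170 mm). Origin: centre of its underside, on the shelf; z up, x and y along its sides, x within 0.3 rad of world x.
- lifter: Lifter, 0.16 kg; x to blade tip, z up; origin at blade's underside (z = 0 lying), below the grip point. Blade x 55-155 mm, 40 wide, 2 thick, polished: a stone (best centred at x = 108) slides off at 14-20 deg tilt. Neck slopes up from x = 56 to a wooden handle: x -58 to 32, 16 wide, 22 high, middle at z = 45; grip it at x = 0, 60 N or more. Heel at x = -55, 30 wide, down to z = 0. Lies flat.
Mind the look-alikes: they are no part of the job. Of the things like the lifter, leave any that is red; of the rest the larger one is meant.

How it is judged:
On the way:
1. the square stone is carried on the lifter, clear of the shelf (at least 30 mm up) (height (world z) of square_stone above 0.03 m and contact force between lifter and square_stone above 0.2 N), for 0.2 s.
At the end, for the whole second after the job is handed in: The square stone rests flat on its feet on the tray's floor inside the rim (centre within 45 mm of the tray's along each side, tilt under 0.1 rad); the lifter lies still and flat on the shelf (origin under 12 mm up, tilt under 0.15 rad) off stone and tray; the round stone moved under 30 mm (x of square_stone in the frame of tray between -0.045 and 0.045 m and y of square_stone in the frame of tray between -0.045 and 0.045 m and z of square_stone in the frame of tray between 0.002 and 0.01 m and angle between each of square_stone, tray's own z axis and vertical below 0.1 rad and linear speed of each of square_stone, lifter below 0.03 m/s and height (world z) of tray below 0.01 m and height (world z) of lifter between -0.01 and 0.012 m and angle between lifter's own z axis and vertical below 0.15 rad and contact force between lifter and square_stone below 0.05 N and contact force between lifter and tray below 0.05 N and distance of round_stone from where it was at the start of the episode below 0.03 m); the robot touches nothing.
It fails at once if the fingers touch the square stone (over 0.5 N) (contact force between the fingers and square_stone above 0.5 N).
It fails at once if the round stone is moved by over 30 mm (distance of round_stone from where it was at the start of the episode above 0.03 m).
It fails at once if the square stone is dropped: off the lifter it moves faster than 0.8 m/s (a fall of over 30 mm) (linear speed of square_stone above 0.8 m/s and contact force between lifter and square_stone below 0.01 N).
It also fails if it takes over 69 s, if anything falls off the work surface, if the arm or the gripper's body presses on something with over 40 N, if the wrist force passes 120 N, or if a joint passes its speed limit or range.

ROBOT

A 6-joint arm with a two-finger parallel gripper is mounted at the origin on the work surface. World frame = base frame: x ahead of the robot, y to its left, z up, the work surface at z = 0. Lengths are in m, angles in rad, forces in N, time in s.
With the tool pointing down it reaches from about 0.375 to 0.9 m from the base axis. Payload 3.1 kg.
Tool frame: the origin (TCP) lies between the finger pads; the fingertips stand 17 mm ahead of it and the grasp point (between the pads) lies 2 mm behind it; z points along the fingers, y is the line along which they close (so a half turn about z gives the same grasp; the last joint's range is limited). The gripper opens to 85 mm and grips with 20 to 120 N. Pads are 22 mm wide; open, the fingers measure 114 mm over their backs; the gripper's body (76 mm by 85 mm) begins 54 mm behind the grasp point. The pads swing forward as they close: fully open they stand 13 mm farther back than shut.
Start: joints at [1.149, 0.527, 1.433, -0, 1.181, -0.178], TCP at [0.151, 0.607, 0.248] pointing down, gripper open.
Joint ranges: [-3.08, 3.08], [-0.75, 2.2], [0.22, 2.44], [-1.43, 4.57], [0, 2.65], [-2.85, 2.85]. Speed limits (rad/s): [2.79, 2.79, 3.14, 3.14, 3.14, 3.14].

INTERFACE

Orientations are given as a unit quaternion [x, y, z, w].
In Python, from station import sense, vision, order gives the robot as it stands.
- The arm moves only by the shell command python3 -m crank 'ROWS' [OPENING] [FORCE]. ROWS is JSON, a list of rows, each an object with "dp": the shift along the world's x, y, z in units of 30 mm (1.0 is 30 mm), a list of three; "angular": the turn, a rotation vector about the world's x, y, z in degrees, a list of three. In form: [{"dp": [dx, dy, dz], "angular": [ax, ay, az]}, ...]. A call has 1 to 20 rows; each row shifts and turns the commanded pose from where the row before left it; what a row does not reach is not made up. A row lasts 1/10 s, in which the tool goes at most 50 mm and 8.59 degrees, less where a joint would pass 70% of its speed; a pose out of reach is approached as far as the arm can. A call is refused whole if a number of a shift passes 1 or a number of a turn 8.59, either way. A call with a gripper value outside its range is refused whole. OPENING is the closure, from 0 (fully open) to 1 (shut), set as the call begins (- or left out, the last holds). The fingers move at their own pace and stop on an object; FORCE is the grip in N (left out, the last holds). Time passes only in rows, so rows that do not move let the fingers close. It gives the time, the measured TCP pose, the force, the opening and the grip force at its end, in the units of the state.
- sense(): the state, without advancing time (a new reading comes with each control period).
- vision.snapshot(name): name is "scene" or "top"; returns a dict with "image" (400x640x3 uint8, blue, green, red), "range_z" (400x640 float32, m along the optical axis (not along the pixel's ray), 0 where there is no reading), "mtx" (3x3 intrinsics, pixels), "pose" (4x4, takes a point from camera to world coordinates). Camera axes: x right, y down, z forward; pixel columns grow to the right and rows downward; lengths in m; the calibration is good to about 2 mm. A picture is of the moment at which its call begins.
- order.sign_off(): hands the job in; it is judged then, once.
The state is a dict: "t": time; "q": joint angles; "qd": joint speeds; "tau": joint torques, N m; "tcp_pos": TCP position; "tool_rot": TCP orientation; "force": force on the tool from outside, world axes, zero at the start; "ft_torque": the same for the moment, N m; "finger_gap": opening from 0.0 (shut) to 1.0 (fully open); "gripper_force": force on a finger pad.
Only numpy, scipy, OpenCV 4.12 (cv2) and the standard library are available. Lean on these libraries where they do the work, as an engineer would, in place of code of your own. Each camera call takes 0.05 s, during which the arm holds its last target. There are 200 camera calls.

## Working session

There is one attempt and no reset: what is moved stays moved. The work goes in short steps, Python scripts to look and compute and a shell command to move; the robot and the scene stay as the last step left them, time stands still between calls to the robot, and variables do not carry over. Pictures are saved under pics/ and viewed, at most 10 in all, crops included, and the job is handed in when it is done.

```bash
ls; mkdir -p pics
python3 - <<'E'
from station import sense, vision
import cv2,numpy as np
for n in("scene","top"):
    s=vision.snapshot(n); cv2.imwrite(f"pics/{n}0.png",s["image"]); np.savez(f"{n}0.npz",**s)
    print(n,s["mtx"].round(1).tolist(),s["pose"].round(3).tolist())
print(sense())
E
```

```text
pics
scene [[386.0, 0.0, 315.0], [0.0, 386.0, 198.2], [0.0, 0.0, 1.0]] [[-0.669, 0.535, -0.516, 1.011], [0.743, 0.471, -0.476, 0.537], [-0.011, -0.702, -0.712, 0.808], [0.0, 0.0, 0.0, 1.0]]
top [[392.4, 0.0, 316.3], [0.0, 392.4, 196.4], [0.0, 0.0, 1.0]] [[0.019, -0.993, 0.116, 0.34], [-1.0, -0.017, 0.017, -0.008], [-0.015, -0.116, -0.993, 1.078], [0.0, 0.0, 0.0, 1.0]]
{'t': 0.1, 'q': array([ 1.14848735e+00,  5.28377830e-01,  1.43375218e+00,  1.89506755e-05,
        1.18143309e+00, -1.78507038e-01]), 'qd': array([-0.00066981, -0.00228308, -0.00190841, -0.00191819,  0.0016397 ,
        0.00117385]), 'tau': array([-5.16689795e-05, -4.43303418e+01, -1.78587806e+01, -2.05001611e-04,
        3.85042542e-03, -4.96786058e-06]), 'tcp_pos': array([0.15058932, 0.60596194, 0.24743561]), 'tool_rot': array([ 1.21602806e-01,  9.92578353e-01, -9.38506527e-04, -2.99907091e-04]), 'force': array([-0.15927134,  0.54755314,  0.01590499]), 'ft_torque': array([ 0.02674103,  0.04206028, -0.02575459]), 'gripper_force': 0.0, 'finger_gap': 0.9998753029832376}
```

View pics/top0.png

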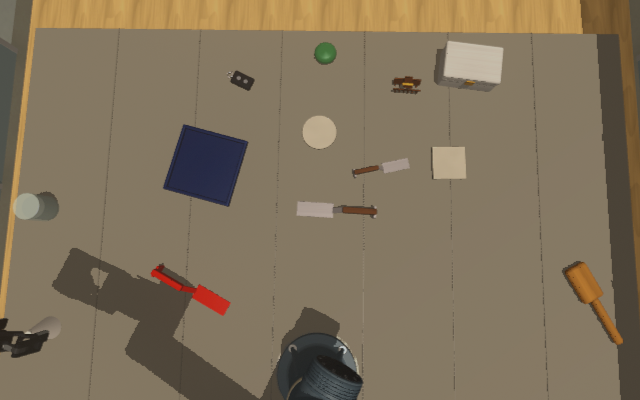

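View pics/scene0.png

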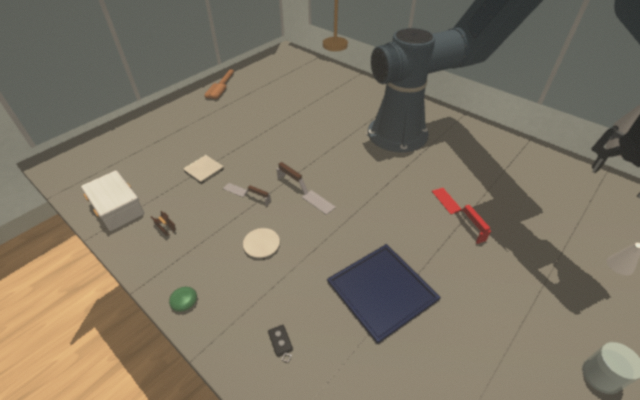

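The top view shows three lifter-like things: red one at (190,290), wood-handled one at (337,210) and a smaller one at (382,168). Not red and larger means (337,210). The square stone is at (449,163), round stone (319,132) and tray (206,165). I'll confirm with a crop and measure.

```bash
cat > h.py <<'E'
import numpy as np,cv2
def ray(s,uv,z):
    K,T=s["mtx"],s["pose"]; uv=np.atleast_2d(uv).astype(float)
    d=np.c_[(uv-[K[0,2],K[1,2]])/[K[0,0],K[1,1]],np.ones(len(uv))]@T[:3,:3].T
    return T[:3,3]+d*((z-T[2,3])/d[:,2])[:,None]
def proj(s,p):
    T=np.linalg.inv(s["pose"]); c=np.atleast_2d(p)@T[:3,:3].T+T[:3,3]; k=c@s["mtx"].T
    return k[:,:2]/k[:,2:]
def depth(s,mask):
    v,u=np.nonzero(mask&(s["range_z"]>0)); K,T=s["mtx"],s["pose"]
    c=np.c_[(u-K[0,2])/K[0,0],(v-K[1,2])/K[1,1],np.ones(len(u))]*s["range_z"][v,u][:,None]
    return c@T[:3,:3].T+T[:3,3]
def tri(s1,a,s2,b):
    A=[];y=[]
    for s,uv in((s1,a),(s2,b)):
        o=s["pose"][:3,3]; d=ray(s,uv,0)[0]-o; d/=np.linalg.norm(d); P=np.eye(3)-np.outer(d,d); A.append(P);y.append(P@o)
    x=np.linalg.lstsq(np.vstack(A),np.hstack(y),rcond=None)[0]; return x
def blobs(s,mask,roi,n=1):
    m=np.zeros(mask.shape,np.uint8); u0,v0,u1,v1=roi; m[v0:v1,u0:u1]=mask[v0:v1,u0:u1]
    c=sorted(cv2.findContours(m,cv2.RETR_EXTERNAL,cv2.CHAIN_APPROX_NONE)[0],key=cv2.contourArea)[-n:][::-1]
    return c
def rect(s,c,z):
    p=ray(s,c[:,0,:],z)[:,:2]; (x,y),(w,h),a=cv2.minAreaRect((p*1000).astype(np.float32)); return np.round([x,y,w,h,a],1)
E
python3 - <<'E'
from h import *
S=dict(np.load("scene0.npz"));T=dict(np.load("top0.npz"))
def masks(s):
    hsv=cv2.cvtColor(s["image"],cv2.COLOR_BGR2HSV); H,Sa,V=[hsv[...,i].astype(int) for i in range(3)]
    b=s["image"].astype(int)
    return dict(plaster=(V>170)&(Sa<90),navy=(H>105)&(H<135)&(Sa>100),wood=((H<12)|(H>172))&(Sa>90)&(V<140),blade=(V>135)&(Sa<45))
mt,ms=masks(T),masks(S)
for p,q in(((449,163),(204,168)),((319,132),(262,243)),((206,165),(383,292)),((315,210),(318,202)),((360,211),(290,172)),((260,200),(240,215))):
    print(T["image"][p[1],p[0]],S["image"][q[1],q[0]])
for n,m,roi,z,mm,r2 in(("sq","plaster",(425,140,475,190),.014,ms,(180,150,225,185)),("round","plaster",(295,110,345,155),.014,ms,(238,222,285,262)),("tray","navy",(150,110,260,215),.014,ms,(320,240,445,345)),("blade","blade",(285,195,345,225),.002,ms,(298,186,340,218)),("wood","wood",(335,200,385,222),.056,ms,(272,158,306,190))):
    try:
        a=blobs(T,mt[m],roi)[0];b=blobs(S,mm[m],r2)[0]
        ca,cb=[ (lambda M:(M["m10"]/M["m00"],M["m01"]/M["m00"]))(cv2.moments(c)) for c in(a,b)]
        d=depth(T,cv2.drawContours(np.zeros((400,640),np.uint8),[a],-1,1,-1)>0)
        print(n,rect(T,a,z),rect(S,b,z),np.round(ca,1),np.round(cb,1),"tri",tri(T,ca,S,cb).round(4),"dz",np.percentile(d[:,2],[5,50,95]).round(4))
    except Exception as e: print(n,e)
c1=cv2.resize(T["image"][130:240,280:480],None,fx=4,fy=4,interpolation=cv2.INTER_CUBIC)
cv2.imwrite("pics/crop.png",c1[:,:800])
E
```

```text
[142 169 187] [162 191 210]
[143 172 189] [166 197 215]
[69 42 38] [81 64 59]
[148 158 173] [150 161 175]
[ 38  63 103] [56 68 89]
[ 99 120 132] [113 131 141]
sq [ 564.1 -351.    86.6   87.6    0.9] [ 565.4 -352.9   90.2   90.9    1.2] [448.9 162.3] [202.6 167.1] tri [ 0.5656 -0.3521  0.0128] dz [0.0099 0.013  0.0163]
round [644.7   6.9  91.4  89.2   0.8] [645.7   6.6  92.2  95.1  41.5] [318.9 131.7] [260.8 241.9] tri [0.6459 0.0068 0.0129] dz [0.0101 0.0133 0.0165]
tray list index out of range
blade [430.2  14.9  99.1  39.2  87.4] [429.9  11.3 109.4  43.8  87.2] [314.7 209.1] [318.4 201.8] tri [0.4301 0.0149 0.0013] dz [-0.0016  0.0014  0.0049]
wood [ 425.3 -136.3   12.8    7.4   45.7] [429.5 -84.2  48.6   9.9  82.7] [372.  211.3] [292.8 172.2] tri [ 0.4141 -0.1261  0.0259] dz [0.0524 0.0551 0.0583]
```

View pics/crop.png

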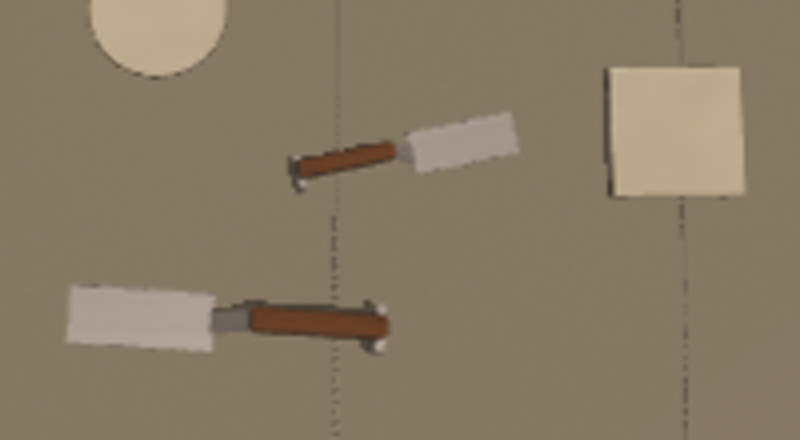

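The crop shows the big lifter, with its blade at crop (140,320) and handle at (320,322), against the small one at (455,140). The big blade measures 99 x 39 mm, matching the text. Next, the tray and the handle axis.

Run:
```python
from h import *
S=dict(np.load("scene0.npz"));T=dict(np.load("top0.npz"))
def navy(s): b=s["image"].astype(int); return (b[...,0]>b[...,2]+12)
def wood(s): b=s["image"].astype(int); return (b[...,2]>b[...,0]+28)&(b[...,2]>1.6*b[...,0])
cen=lambda c:(lambda M:(M["m10"]/M["m00"],M["m01"]/M["m00"]))(cv2.moments(c))
for n,f,r1,r2,z in(("tray",navy,(150,110,260,215),(315,235,450,350),.014),("wood",wood,(338,198,385,222),(272,155,308,192),.056)):
    a=blobs(T,f(T),r1)[0];b=blobs(S,f(S),r2)[0]
    d=depth(T,cv2.drawContours(np.zeros((400,640),np.uint8),[a],-1,1,-1)>0)
    print(n,rect(T,a,z),rect(S,b,z),cen(a),cen(b),"tri",tri(T,cen(a),S,cen(b)).round(4),np.percentile(d[:,2],[5,50,95]).round(4))
# blade & wood axes (PCA of pixels on plane)
hsv=cv2.cvtColor(T["image"],cv2.COLOR_BGR2HSV)
a=blobs(T,(hsv[...,2]>135)&(hsv[...,1]<45),(285,195,345,225))[0]
print(blobs(T,(hsv[...,2]>135)&(hsv[...,1]<45),(285,195,345,225))[0][:,0].min(0))
print(cv2.fitLine(ray(T,a[:,0],.002)[:,:2].astype(np.float32),2,0,.001,.001).ravel())
```

```text
tray [548.  320.6 188.  186.8  75.7] [550.3 322.6 185.3 185.3  75.7] (205.06408345752607, 164.7406091176583) (382.759997516145, 291.3519622454049) tri [0.5493 0.3248 0.0006] [0.0026 0.0062 0.0146]
wood [ 424.8 -102.    88.5   16.1   87.7] [ 427.4 -101.1   82.2   11.2   87.6] (359.3098729227761, 210.23558162267838) (290.089605734767, 170.11469534050178) tri [ 0.4246 -0.1025  0.0522] [0.0517 0.0551 0.0585]
[297 201]
[0.04541642 0.9989681  0.4300555  0.014751  ]
```

Measurements agree with the text: tray (0.549, 0.322) at yaw -14°, stone (0.565, -0.352) at yaw about 1°, lifter origin (0.4255, -0.0895) at heading 87.5°, handle top 55.5 mm. Moving over the handle.

```bash
R='{"dp":[0.23,-0.58,-0.08],"angular":[0,0,-1.96]}'; python3 -m crank '[{"dp":[0.23,-0.58,-0.08],"angular":[0,0,-1.96]},{"dp":[0.23,-0.58,-0.08],"angular":[0,0,-1.96]},{"dp":[0.23,-0.58,-0.08],"angular":[0,0,-1.96]},{"dp":[0.23,-0.58,-0.08],"angular":[0,0,-1.96]},{"dp":[0.23,-0.58,-0.08],"angular":[0,0,-1.96]},{"dp":[0.23,-0.58,-0.08],"angular":[0,0,-1.96]},{"dp":[0.23,-0.58,-0.08],"angular":[0,0,-1.96]},{"dp":[0.23,-0.58,-0.08],"angular":[0,0,-1.96]},{"dp":[0.23,-0.58,-0.08],"angular":[0,0,-1.96]},{"dp":[0.23,-0.58,-0.08],"angular":[0,0,-1.96]},{"dp":[0.23,-0.58,-0.08],"angular":[0,0,-1.96]},{"dp":[0.23,-0.58,-0.08],"angular":[0,0,-1.96]},{"dp":[0.23,-0.58,-0.08],"angular":[0,0,-1.96]},{"dp":[0.23,-0.58,-0.08],"angular":[0,0,-1.96]},{"dp":[0.23,-0.58,-0.08],"angular":[0,0,-1.96]},{"dp":[0.23,-0.58,-0.08],"angular":[0,0,-1.96]},{"dp":[0.23,-0.58,-0.08],"angular":[0,0,-1.96]},{"dp":[0.23,-0.58,-0.08],"angular":[0,0,-1.96]},{"dp":[0.23,-0.58,-0.08],"angular":[0,0,-1.96]},{"dp":[0.23,-0.58,-0.08],"angular":[0,0,-1.96]}]' 0 100
python3 -m crank '[{"dp":[0.23,-0.58,-0.08],"angular":[0,0,-1.96]},{"dp":[0.23,-0.58,-0.08],"angular":[0,0,-1.96]},{"dp":[0.23,-0.58,-0.08],"angular":[0,0,-1.96]},{"dp":[0.23,-0.58,-0.08],"angular":[0,0,-1.96]},{"dp":[0.23,-0.58,-0.08],"angular":[0,0,-1.96]},{"dp":[0.23,-0.58,-0.08],"angular":[0,0,-1.96]},{"dp":[0.23,-0.58,-0.08],"angular":[0,0,-1.96]},{"dp":[0.23,-0.58,-0.08],"angular":[0,0,-1.96]},{"dp":[0.23,-0.58,-0.08],"angular":[0,0,-1.96]},{"dp":[0.23,-0.58,-0.08],"angular":[0,0,-1.96]},{"dp":[0.23,-0.58,-0.08],"angular":[0,0,-1.96]},{"dp":[0.23,-0.58,-0.08],"angular":[0,0,-1.96]},{"dp":[0.23,-0.58,-0.08],"angular":[0,0,-1.96]},{"dp":[0.23,-0.58,-0.08],"angular":[0,0,-1.96]},{"dp":[0.23,-0.58,-0.08],"angular":[0,0,-1.96]},{"dp":[0.23,-0.58,-0.08],"angular":[0,0,-1.96]},{"dp":[0.23,-0.58,-0.08],"angular":[0,0,-1.96]},{"dp":[0.23,-0.58,-0.08],"angular":[0,0,-1.96]},{"dp":[0.23,-0.58,-0.08],"angular":[0,0,-1.96]},{"dp":[0.23,-0.58,-0.08],"angular":[0,0,-1.96]}]'
cat >> h.py <<'E'
def state():
    from station import sense
    from scipy.spatial.transform import Rotation as R
    s=sense(); m=R.from_quat(s["tool_rot"]).as_matrix(); 
    print("t",round(s["t"],2),"tcp",(s["tcp_pos"]*1000).round(1),"heading",np.degrees(np.arctan2(m[1,1],m[0,1])).round(2)+90,"toolz",m[:,2].round(4),"F",s["force"].round(1),"gap",round(s["finger_gap"],3),"gf",round(s["gripper_force"],1),"q6",s["q"][5].round(2),"qlast",s["q"].round(2))
E
python3 -c "from h import *;state()"
```

```text
t: 2.1
tcp_pos: [0.2889, 0.2577, 0.2001]
tool_rot: [0.448, 0.894, -0.0, -0.0]
force: [1.3, -0.2, -0.2]
finger_gap: 1.001
gripper_force: 0.0
t: 4.1
tcp_pos: [0.4269, -0.0902, 0.152]
tool_rot: [0.722, 0.692, -0.0, -0.0]
force: [0.1, 0.0, 1.0]
finger_gap: 0.998
gripper_force: 0.0
t 4.1 tcp [426.9 -90.2 152. ] heading 87.54 toolz [-4.e-04  2.e-04 -1.e+00] F [0.1 0.  1. ] gap 0.998 gf 0.0 q6 -0.42 qlast [-0.47  0.45  1.99  0.    0.71 -0.42]
```

```bash
python3 -m crank '[{"dp":[-0.05,0.02,-0.35],"angular":[0,0,0]},{"dp":[0,0,-0.4],"angular":[0,0,0]},{"dp":[0,0,-0.4],"angular":[0,0,0]},{"dp":[0,0,-0.4],"angular":[0,0,0]},{"dp":[0,0,-0.4],"angular":[0,0,0]},{"dp":[0,0,-0.4],"angular":[0,0,0]},{"dp":[0,0,-0.4],"angular":[0,0,0]},{"dp":[0,0,-0.4],"angular":[0,0,0]},{"dp":[0,0,-0.32],"angular":[0,0,0]},{"dp":[0,0,-0.2],"angular":[0,0,0]},{"dp":[0,0,0],"angular":[0,0,0]}]' 0 100
python3 -m crank '[{"dp":[0,0,0],"angular":[0,0,0]},{"dp":[0,0,0],"angular":[0,0,0]},{"dp":[0,0,0],"angular":[0,0,0]},{"dp":[0,0,0],"angular":[0,0,0]},{"dp":[0,0,0],"angular":[0,0,0]},{"dp":[0,0,0],"angular":[0,0,0]},{"dp":[0,0,0],"angular":[0,0,0]},{"dp":[0,0,0],"angular":[0,0,0]},{"dp":[0,0,0],"angular":[0,0,0]},{"dp":[0,0,0],"angular":[0,0,0]}]' 1 100
python3 -c "from h import *;state()"
```

```text
t: 5.2
tcp_pos: [0.425, -0.0888, 0.0415]
tool_rot: [0.722, 0.692, -0.0, -0.001]
force: [0.4, -0.2, 0.3]
finger_gap: 1.0
gripper_force: 0.0
t: 6.2
tcp_pos: [0.4257, -0.0891, 0.0426]
tool_rot: [0.722, 0.692, 0.0, 0.0]
force: [1.1, -0.3, 5.6]
finger_gap: 0.165
gripper_force: 97.5
t 6.2 tcp [425.7 -89.1  42.6] heading 87.64 toolz [ 9.e-04 -5.e-04 -1.e+00] F [ 1.1 -0.3  5.6] gap 0.165 gf 97.5 q6 -0.42 qlast [-0.46  0.69  2.06 -0.    0.4  -0.42]
```

```bash
python3 -m crank '[{"dp":[0,0,0.2],"angular":[0,0,0]},{"dp":[0,0,0.4],"angular":[0,0,0]},{"dp":[0,0,0.5],"angular":[0,0,0]},{"dp":[0,0,0.5],"angular":[0,0,0]},{"dp":[0,0,0.5],"angular":[0,0,0]},{"dp":[0,0,0.5],"angular":[0,0,0]}]' 1 100
python3 -m crank '[{"dp":[-0.15,-0.44,0],"angular":[0,0,-4.33]},{"dp":[-0.15,-0.44,0],"angular":[0,0,-4.33]},{"dp":[-0.15,-0.44,0],"angular":[0,0,-4.33]},{"dp":[-0.15,-0.44,0],"angular":[0,0,-4.33]},{"dp":[-0.15,-0.44,0],"angular":[0,0,-4.33]},{"dp":[-0.15,-0.44,0],"angular":[0,0,-4.33]},{"dp":[-0.15,-0.44,0],"angular":[0,0,-4.33]},{"dp":[-0.15,-0.44,0],"angular":[0,0,-4.33]},{"dp":[-0.15,-0.44,0],"angular":[0,0,-4.33]},{"dp":[-0.15,-0.44,0],"angular":[0,0,-4.33]},{"dp":[-0.15,-0.44,0],"angular":[0,0,-4.33]},{"dp":[-0.15,-0.44,0],"angular":[0,0,-4.33]},{"dp":[-0.15,-0.44,0],"angular":[0,0,-4.33]},{"dp":[-0.15,-0.44,0],"angular":[0,0,-4.33]},{"dp":[-0.15,-0.44,0],"angular":[0,0,-4.33]},{"dp":[-0.15,-0.44,0],"angular":[0,0,-4.33]},{"dp":[-0.15,-0.44,0],"angular":[0,0,-4.33]},{"dp":[-0.15,-0.44,0],"angular":[0,0,-4.33]},{"dp":[-0.15,-0.44,0],"angular":[0,0,-4.33]},{"dp":[-0.15,-0.44,0],"angular":[0,0,-4.33]}]'
python3 -m crank '[{"dp":[0,0,-0.4],"angular":[0,0,0]},{"dp":[0,0,-0.4],"angular":[0,0,0]},{"dp":[0,0,-0.4],"angular":[0,0,0]},{"dp":[0,0,0],"angular":[0,0,0]}]'
python3 - <<'E'
from h import *; state()
from station import vision
for n in("scene","top"):
    s=vision.snapshot(n); np.savez(n+"1.npz",**s)
    if n=="top": cv2.imwrite("pics/top1.png",cv2.resize(s["image"][130:300,380:540],None,fx=3,fy=3)); T=s
hsv=cv2.cvtColor(T["image"],cv2.COLOR_BGR2HSV); V,Sa=hsv[...,2],hsv[...,1]
for c in blobs(T,(V>135)&(Sa<50),(380,130,540,300),3): print(cv2.contourArea(c),cv2.boundingRect(c),rect(T,c,.035), depth(T,cv2.drawContours(np.zeros((400,640),np.uint8),[c],-1,1,-1)>0)[:,2].mean())
E
```

```text
t: 6.8
tcp_pos: [0.4248, -0.0886, 0.1208]
tool_rot: [0.722, 0.692, -0.0, -0.001]
force: [-0.1, -0.3, -2.1]
finger_gap: 0.169
gripper_force: 97.6
t: 8.8
tcp_pos: [0.3347, -0.3528, 0.1201]
tool_rot: [1.0, 0.007, -0.0, -0.001]
force: [-0.5, -0.0, -3.0]
finger_gap: 0.171
gripper_force: 97.6
t: 9.2
tcp_pos: [0.3345, -0.3512, 0.0824]
tool_rot: [1.0, 0.009, -0.001, -0.002]
force: [0.2, -0.6, -1.4]
finger_gap: 0.173
gripper_force: 97.6
t 9.2 tcp [ 334.5 -351.2   82.4] heading 1.0499999999999972 toolz [-0.0025  0.0042 -1.    ] F [ 0.2 -0.6 -1.4] gap 0.173 gf 97.6 q6 0.51 qlast [-1.04  0.63  1.91 -0.    0.61  0.51]
272.0 (380, 158, 30, 16) [ 549.  -198.1   30.    78.6   13.2] 0.001296504739761918
96.0 (445, 189, 15, 12) [ 473.  -350.8   29.5   38.1    1. ] 0.03910450080383349
1.0 (538, 177, 2, 3) [ 521.2 -581.2    2.6    5.4   87.4] 0.7996766286204594
```

View pics/top1.png

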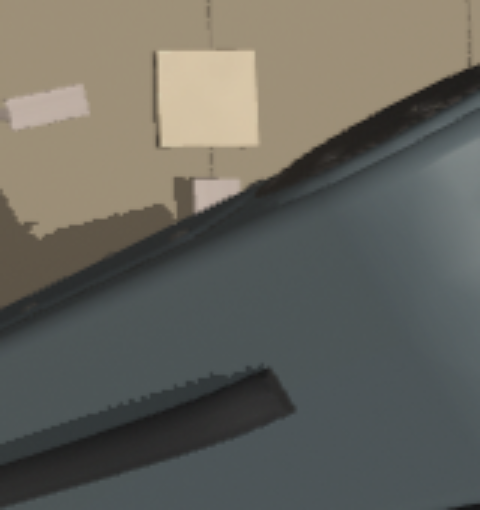

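Blade tip at crop (215,190), aligned with the stone at crop (207,97): y is -351 for both. Lowering, then checking the height of the tip.

```bash
python3 -m crank '[{"dp":[0,0,-0.4],"angular":[0,0,0]},{"dp":[0,0,-0.4],"angular":[0,0,0]},{"dp":[0,0,-0.25],"angular":[0,0,0]},{"dp":[0,0,-0.15],"angular":[0,0,0]},{"dp":[0,0,0],"angular":[0,0,0]},{"dp":[0,0,0],"angular":[0,0,0]}]'
python3 - <<'E'
from h import *; state()
from station import vision
for n in("scene","top"):
    s=vision.snapshot(n); np.savez(n+"2.npz",**s)
    hsv=cv2.cvtColor(s["image"],cv2.COLOR_BGR2HSV); V,Sa=hsv[...,2],hsv[...,1]
    tip=proj(s,[.475,-.351,.004])[0]; print(n,tip)
    u,v=tip.astype(int)
    for c in blobs(s,(V>130)&(Sa<50),(u-25,v-25,u+25,v+25),2):
        d=depth(s,cv2.drawContours(np.zeros((400,640),np.uint8),[c],-1,1,-1)>0)
        if len(d)>30: print(len(d),rect(s,c,.004),d[:,2].mean(),np.polyfit(d[:,0],d[:,2],1))
    if n=="scene": cv2.imwrite("pics/scene2.png",cv2.resize(s["image"][110:220,160:300],None,fx=5,fy=5))
E
```

```text
t: 9.9
tcp_pos: [0.3353, -0.3529, 0.0481]
tool_rot: [1.0, 0.009, -0.0, -0.0]
force: [-0.4, -0.3, -1.4]
finger_gap: 0.172
gripper_force: 97.7
t 9.9 tcp [ 335.3 -352.9   48.1] heading 1.0300000000000011 toolz [-1.e-04  2.e-04 -1.e+00] F [-0.4 -0.3 -1.4] gap 0.172 gf 97.7 q6 0.51 qlast [-1.04  0.7   1.92  0.    0.52  0.51]
scene [226.21395166 155.81806328]
234 [ 434.7 -359.    54.1  109.5   85.8] 0.006530760275865444 [ 0.02201734 -0.00319201]
top [448.3509484  195.12109929]
93 [ 475.4 -351.4   22.1   41.5    1. ] 0.006290323125084742 [ 0.01746156 -0.0020578 ]
```

View pics/scene2.png

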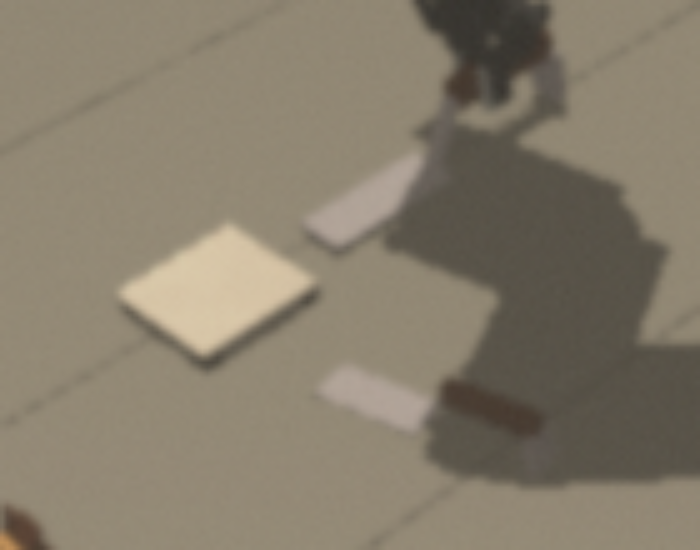

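The crop shows the blade level at crop (365,200), lined up with the stone at (215,290). The blade top is about 7 mm, so I go 2.5 mm lower and slide in.

```bash
python3 -m crank '[{"dp":[0,0,-0.08],"angular":[0,0,0]},{"dp":[0,0,0],"angular":[0,0,0]},{"dp":[0.29,0.01,0],"angular":[0,0,0]},{"dp":[0.29,0.01,0],"angular":[0,0,0]},{"dp":[0.29,0,0],"angular":[0,0,0]},{"dp":[0.29,0.01,0],"angular":[0,0,0]},{"dp":[0.29,0,0],"angular":[0,0,0]},{"dp":[0.29,0.01,0],"angular":[0,0,0]},{"dp":[0.29,0,0],"angular":[0,0,0]},{"dp":[0,0,0],"angular":[0,0,0]}]'
python3 -c "from h import *;state()"
```

```text
t: 11.0
tcp_pos: [0.3977, -0.3521, 0.0459]
tool_rot: [1.0, 0.01, 0.001, 0.001]
force: [0.4, -0.6, -1.2]
finger_gap: 0.172
gripper_force: 97.7
t 11.0 tcp [ 397.7 -352.1   45.9] heading 1.0999999999999943 toolz [ 0.0011 -0.0013 -1.    ] F [ 0.4 -0.6 -1.2] gap 0.172 gf 97.7 q6 0.62 qlast [-0.94  0.73  1.81  0.    0.6   0.62]
```

```bash
python3 -m crank '[{"dp":[0.28,0,0],"angular":[0,0,0]},{"dp":[0.28,0,0],"angular":[0,0,0]},{"dp":[0.28,0,0],"angular":[0,0,0]},{"dp":[0.28,0,0],"angular":[0,0,0]},{"dp":[0.28,0,0],"angular":[0,0,0]},{"dp":[0.28,0,0],"angular":[0,0,0]},{"dp":[0.28,0,0],"angular":[0,0,0]},{"dp":[0,0,0],"angular":[0,0,0]}]'
cat >> h.py <<'E'
def stone(n,z,roi):
    from station import vision
    s=vision.snapshot(n); hsv=cv2.cvtColor(s["image"],cv2.COLOR_BGR2HSV)
    c=blobs(s,(hsv[...,2]>165)&(hsv[...,1]<90)&(hsv[...,1]>45),roi)[0]
    d=depth(s,cv2.drawContours(np.zeros((400,640),np.uint8),[c],-1,1,-1)>0)
    A=np.c_[d[:,:2]-d[:,:2].mean(0),np.ones(len(d))]
    print(n,"stone",rect(s,c,z),cv2.boundingRect(c),"plane",np.linalg.lstsq(A,d[:,2],rcond=None)[0].round(4)); return s
E
python3 -c "
from h import *;state()
stone('top',.014,(420,130,490,200)); stone('scene',.014,(170,140,235,195))"
```

```text
t: 11.8
tcp_pos: [0.4564, -0.352, 0.0459]
tool_rot: [1.0, 0.009, 0.001, 0.001]
force: [-0.2, 0.2, -2.0]
finger_gap: 0.17
gripper_force: 97.7
t 11.8 tcp [ 456.4 -352.    45.9] heading 1.0900000000000034 toolz [ 0.0012 -0.0012 -1.    ] F [-0.2  0.2 -2. ] gap 0.17 gf 97.7 q6 0.7 qlast [-0.85  0.76  1.69  0.    0.69  0.7 ]Traceback (most recent call last):
  File "<string>", line 3, in <module>
    stone('top',.014,(420,130,490,200)); stone('scene',.014,(170,140,235,195))
    ~~~~~^^^^^^^^^^^^^^^^^^^^^^^^^^^^^^
  File "h.py", line 32, in stone
    c=blobs(s,(hsv[...,2]>165)&(hsv[...,1]<90)&(hsv[...,1]>45),roi)[0]
      ~~~~~~~~~~~~~~~~~~~~~~~~~~~~~~~~~~~~~~~~~~~~~~~~~~~~~~~~~~~~~^^^
IndexError: list index out of range
```

```bash
python3 -m crank '[{"dp":[0,0,0.05],"angular":[0,0,0]},{"dp":[0,0,0.1],"angular":[0,0,0]},{"dp":[0,0,0.15],"angular":[0,0,0]},{"dp":[0,0,0.15],"angular":[0,0,0]},{"dp":[0,0,0.1],"angular":[0,0,0]},{"dp":[0,0,0.05],"angular":[0,0,0]},{"dp":[0,0,0],"angular":[0,0,0]}]'
python3 - <<'E'
from h import *;state()
from station import vision
s=vision.snapshot("scene"); cv2.imwrite("pics/scene3.png",cv2.resize(s["image"][110:220,160:300],None,fx=5,fy=5))
E
```

```text
t: 12.55
tcp_pos: [0.4551, -0.3519, 0.0642]
tool_rot: [1.0, 0.009, 0.0, 0.0]
force: [-0.4, -0.3, -2.3]
finger_gap: 0.171
gripper_force: 97.6
t 12.55 tcp [ 455.1 -351.9   64.2] heading 1.0300000000000011 toolz [ 4.e-04 -5.e-04 -1.e+00] F [-0.4 -0.3 -2.3] gap 0.171 gf 97.6 q6 0.7 qlast [-0.85  0.73  1.69 -0.    0.72  0.7 ]
```

View pics/scene3.png

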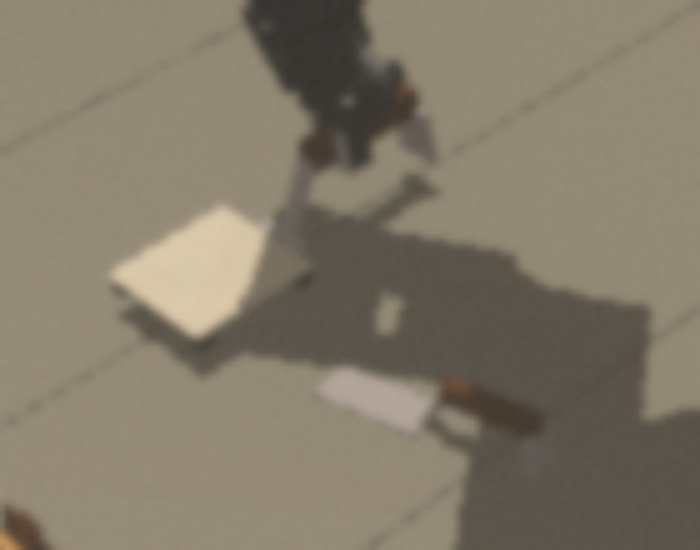

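The stone sits on the blade clear of the shelf, at crop (215,275). Raising it and carrying it to the tray.

```bash
python3 -m crank '[{"dp":[0,0,0.2],"angular":[0,0,0]},{"dp":[0,0,0.4],"angular":[0,0,0]},{"dp":[0,0,0.5],"angular":[0,0,0]},{"dp":[0,0,0.5],"angular":[0,0,0]},{"dp":[0,0,0.3],"angular":[0,0,0]},{"dp":[0,0.1,0.1],"angular":[0,0,0]},{"dp":[0,0.3,0],"angular":[0,0,0]},{"dp":[0,0.4,0],"angular":[0,0,0]},{"dp":[0,0.5,0],"angular":[0,0,0]},{"dp":[0,0.6,0],"angular":[0,0,0]},{"dp":[0,0.6,0],"angular":[0,0,0]},{"dp":[0,0.6,0],"angular":[0,0,0]},{"dp":[0,0.6,0],"angular":[0,0,0]},{"dp":[0,0.6,0],"angular":[0,0,0]},{"dp":[0,0.6,0],"angular":[0,0,0]},{"dp":[0,0.6,0],"angular":[0,0,0]},{"dp":[0,0.6,0],"angular":[0,0,0]},{"dp":[0,0.6,0],"angular":[0,0,0]},{"dp":[0,0.6,0],"angular":[0,0,0]},{"dp":[0,0.6,0],"angular":[0,0,0]}]'
python3 -m crank '[{"dp":[-0.01,0.6,0],"angular":[0,0,0]},{"dp":[-0.01,0.6,0],"angular":[0,0,0]},{"dp":[-0.01,0.6,0],"angular":[0,0,0]},{"dp":[-0.01,0.6,0],"angular":[0,0,0]},{"dp":[-0.01,0.6,0],"angular":[0,0,0]},{"dp":[-0.01,0.6,0],"angular":[0,0,0]},{"dp":[-0.01,0.6,0],"angular":[0,0,0]},{"dp":[-0.01,0.6,0],"angular":[0,0,0]},{"dp":[-0.01,0.6,0],"angular":[0,0,0]},{"dp":[-0.01,0.6,0],"angular":[0,0,0]},{"dp":[-0.01,0.6,0],"angular":[0,0,0]},{"dp":[-0.01,0.6,0],"angular":[0,0,0]},{"dp":[-0.01,0.6,0],"angular":[0,0,0]},{"dp":[-0.01,0.6,0],"angular":[0,0,0]},{"dp":[-0.01,0.6,0],"angular":[0,0,0]},{"dp":[-0.01,0.6,0],"angular":[0,0,0]},{"dp":[-0.01,0.6,0],"angular":[0,0,0]},{"dp":[-0.01,0.6,0],"angular":[0,0,0]},{"dp":[-0.01,0.6,0],"angular":[0,0,0]},{"dp":[-0.01,0.6,0],"angular":[0,0,0]}]'
python3 -m crank '[{"dp":[0,0.6,0],"angular":[0,0,0]},{"dp":[0,0.6,0],"angular":[0,0,0]},{"dp":[0,0.5,0],"angular":[0,0,0]},{"dp":[0,0.4,0],"angular":[0,0,0]},{"dp":[0,0.2,0],"angular":[0,0,0]},{"dp":[0,0,0],"angular":[0,0,0]},{"dp":[0,0,0],"angular":[0,0,0]},{"dp":[0,0,0],"angular":[0,0,0]}]'
python3 - <<'E'
from h import *;state()
from station import vision
for n,z in(("scene",.092),("top",.092)):
    u,v=proj(dict(np.load(n+"0.npz")),[.557,.32,z])[0].astype(int); print(u,v)
    try: s=stone(n,z,(u-55,v-55,u+55,v+55))
    except Exception as e: print(n,e); s=vision.snapshot(n)
    if n=="scene": cv2.imwrite("pics/scene4.png",cv2.resize(s["image"][150:400,260:500],None,fx=2.4,fy=2.4))
E
```

```text
t: 14.6
tcp_pos: [0.455, -0.1132, 0.1239]
tool_rot: [1.0, 0.009, 0.0, 0.0]
force: [-0.5, 0.3, -2.5]
finger_gap: 0.171
gripper_force: 97.6
t: 16.6
tcp_pos: [0.4483, 0.2467, 0.1238]
tool_rot: [1.0, 0.009, -0.0, -0.0]
force: [0.7, -0.5, -2.2]
finger_gap: 0.164
gripper_force: 97.5
t: 17.4
tcp_pos: [0.4489, 0.3136, 0.1237]
tool_rot: [1.0, 0.009, -0.0, 0.0]
force: [0.3, 0.6, -1.9]
finger_gap: 0.168
gripper_force: 97.6
t 17.4 tcp [448.9 313.6 123.7] heading 0.9899999999999949 toolz [-6.e-04 -5.e-04 -1.e+00] F [ 0.3  0.6 -1.9] gap 0.168 gf 97.6 q6 1.96 qlast [ 0.41  0.6   1.74 -0.    0.8   1.96]
383 270
scene stone [562.2 313.8  90.   90.1   1.2] (353, 248, 48, 48) plane [0.127  0.0242 0.0891]
196 154
top stone [559.7 312.   84.   87.7   0.9] (183, 138, 35, 33) plane [-0.0036 -0.0052  0.0887]
```

View pics/scene4.png

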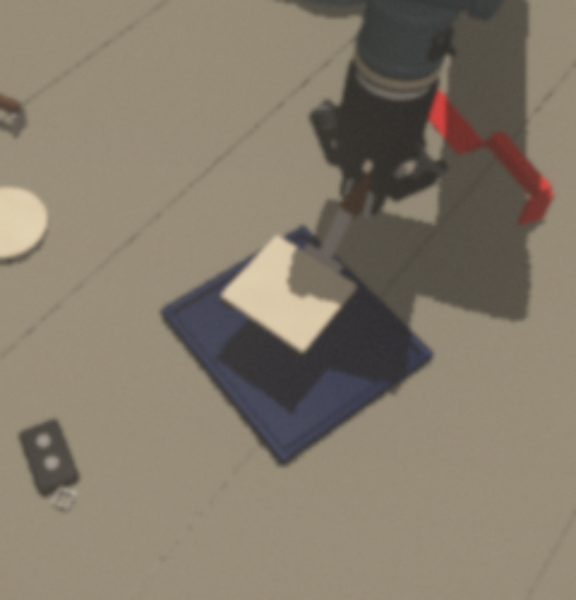

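Stone is square on the blade at (0.561, 0.313), above the tray. Shifting, lowering, then tipping 12° nose-down.

```bash
python3 -m crank '[{"dp":[0.1,0.08,-0.1],"angular":[0,0,0]},{"dp":[0.1,0.08,-0.2],"angular":[0,0,0]},{"dp":[0.1,0.07,-0.2],"angular":[0,0,0]},{"dp":[0,0,-0.2],"angular":[0,0,0]},{"dp":[0,0,-0.1],"angular":[0,0,0]},{"dp":[0,0,0],"angular":[0,0.5,0]},{"dp":[0,0,0],"angular":[0,1,0]},{"dp":[0,0,0],"angular":[0,1.5,0]},{"dp":[0,0,0],"angular":[0,1.5,0]},{"dp":[0,0,0],"angular":[0,1.5,0]},{"dp":[0,0,0],"angular":[0,1.5,0]},{"dp":[0,0,0],"angular":[0,1.5,0]},{"dp":[0,0,0],"angular":[0,1.5,0]},{"dp":[0,0,0],"angular":[0,1,0]},{"dp":[0,0,0],"angular":[0,0.5,0]},{"dp":[0,0,0],"angular":[0,0,0]},{"dp":[0,0,0],"angular":[0,0,0]}]'
cat > look.py <<'E'
from h import *;state()
for n,z in(("scene",.04),("top",.04)):
    u,v=proj(dict(np.load(n+"0.npz")),[.557,.32,z])[0].astype(int)
    try: s=stone(n,z,(u-55,v-55,u+55,v+55))
    except Exception as e: print(n,e)
E
python3 look.py
```

```text
t: 19.2
tcp_pos: [0.4579, 0.3212, 0.0998]
tool_rot: [0.994, 0.009, -0.105, -0.001]
force: [-0.0, 0.3, -2.0]
finger_gap: 0.17
gripper_force: 97.6
t 19.2 tcp [457.9 321.2  99.8] heading 1.0100000000000051 toolz [-0.2079 -0.     -0.9782] F [-0.   0.3 -2. ] gap 0.17 gf 97.6 q6 1.87 qlast [0.37 0.71 1.59 0.09 1.03 1.87]
scene stone [558.6 288.4  99.   26.4   5.9] (354, 260, 24, 35) plane [-0.1943  0.0702  0.0416]
top stone [559.6 287.8  80.5  24.5   2.8] (210, 144, 10, 30) plane [-0.2114 -0.0161  0.0405]
```

```bash
python3 -m crank '[{"dp":[0,0,-0.1],"angular":[0,0,0]},{"dp":[0,0,-0.1],"angular":[0,0,0]},{"dp":[0,0,-0.1],"angular":[0,0,0]},{"dp":[0,0,-0.1],"angular":[0,0,0]},{"dp":[0,0,0],"angular":[0,0,0]},{"dp":[0,0,0],"angular":[0,0,0]}]';python3 look.py; python3 -m crank '[{"dp":[0,0,-0.05],"angular":[0,0,0]},{"dp":[0,0,-0.05],"angular":[0,0,0]},{"dp":[0,0,0],"angular":[0,0,0]},{"dp":[0,0,0],"angular":[0,0,0]}]'; python3 look.py
```

```text
t: 19.9
tcp_pos: [0.458, 0.3212, 0.0877]
tool_rot: [0.994, 0.009, -0.105, -0.001]
force: [0.7, -0.2, -3.6]
finger_gap: 0.166
gripper_force: 97.6
t 19.9 tcp [458.  321.2  87.7] heading 1.0100000000000051 toolz [-2.082e-01 -1.000e-04 -9.781e-01] F [ 0.7 -0.2 -3.6] gap 0.166 gf 97.6 q6 1.87 qlast [0.37 0.73 1.6  0.09 1.01 1.87]
scene stone [566.4 290.6  97.6  25.    8.6] (354, 263, 24, 34) plane [-0.2091 -0.0278  0.0293]
top stone [556.9 284.9  80.3  24.5   2.7] (211, 145, 10, 30) plane [-0.212  -0.0454  0.0284]
t: 20.4
tcp_pos: [0.458, 0.3212, 0.0848]
tool_rot: [0.994, 0.009, -0.104, -0.001]
force: [-0.1, 0.3, -1.8]
finger_gap: 0.168
gripper_force: 97.6
t 20.4 tcp [458.  321.2  84.8] heading 1.0100000000000051 toolz [-0.2079  0.     -0.9782] F [-0.1  0.3 -1.8] gap 0.168 gf 97.6 q6 1.87 qlast [0.37 0.73 1.6  0.09 1.01 1.87]
scene stone [568.4 288.3  95.6  24.1  12.7] (354, 264, 24, 33) plane [-0.2001  0.0241  0.0277]
top stone [556.9 283.6  80.4  21.8   2.7] (212, 145, 9, 30) plane [-0.2157  0.0117  0.0265]
```

```bash
python3 -m crank '[{"dp":[0,0,-0.07],"angular":[0,0,0]},{"dp":[0,0,0],"angular":[0,0,0]},{"dp":[-0.1,0,0],"angular":[0,0.5,0]},{"dp":[-0.15,0,0.04],"angular":[0,0.5,0]},{"dp":[-0.15,0,0.04],"angular":[0,0.5,0]},{"dp":[-0.15,0,0.04],"angular":[0,0.5,0]},{"dp":[-0.15,0,0.02],"angular":[0,0,0]},{"dp":[0,0,0],"angular":[0,0,0]},{"dp":[0,0,0],"angular":[0,0,0]}]';python3 look.py
```

```text
t: 21.4
tcp_pos: [0.4368, 0.3212, 0.087]
tool_rot: [0.992, 0.009, -0.122, -0.001]
force: [0.0, 0.6, -1.6]
finger_gap: 0.169
gripper_force: 97.6
t 21.4 tcp [436.8 321.2  87. ] heading 1.0100000000000051 toolz [-2.421e-01 -1.000e-04 -9.703e-01] F [ 0.   0.6 -1.6] gap 0.169 gf 97.6 q6 1.87 qlast [0.38 0.72 1.63 0.11 1.02 1.87]
scene stone [569.8 288.   94.4  28.8  15.6] (354, 265, 25, 33) plane [-0.125  -0.0112  0.0256]
top stone [555.5 286.2  83.4  27.3   2.7] (210, 145, 11, 31) plane [-0.1209 -0.0276  0.0243]
```

The stone stays put at x≈0.555 while its tilt falls to 7°. The blade is sliding out as planned, so I continue.

```bash
python3 -m crank '[{"dp":[-0.15,0,0],"angular":[0,0,0]},{"dp":[-0.15,0,0],"angular":[0,0,0]},{"dp":[-0.15,0,0],"angular":[0,0,0]},{"dp":[-0.15,0,0],"angular":[0,0,0]},{"dp":[-0.15,0,0],"angular":[0,0,0]},{"dp":[-0.15,0,0],"angular":[0,0,0]},{"dp":[-0.15,0,0],"angular":[0,0,0]},{"dp":[-0.15,0,0],"angular":[0,0,0]},{"dp":[-0.15,0,0],"angular":[0,0,0]},{"dp":[0,0,0],"angular":[0,0,0]}]';python3 look.py
```

```text
t: 22.5
tcp_pos: [0.3955, 0.3211, 0.0869]
tool_rot: [0.992, 0.009, -0.123, -0.001]
force: [-0.1, -0.4, -2.0]
finger_gap: 0.17
gripper_force: 97.6
t 22.5 tcp [395.5 321.1  86.9] heading 1.019999999999996 toolz [-2.432e-01 -5.000e-04 -9.700e-01] F [-0.1 -0.4 -2. ] gap 0.17 gf 97.6 q6 1.88 qlast [0.41 0.69 1.72 0.12 0.96 1.88]
scene stone [568.  326.4  88.1  86.6   1.6] (355, 266, 41, 47) plane [-0.0047 -0.0007  0.0214]
top stone [552.4 314.7  85.4  84.4   2.7] (189, 145, 32, 32) plane [-0.0158 -0.0012  0.02  ]
```

```bash
python3 -m crank '[{"dp":[-0.2,0,0],"angular":[0,0,0]},{"dp":[-0.2,0,0],"angular":[0,0,0]},{"dp":[-0.2,0,0],"angular":[0,0,0]},{"dp":[-0.2,0,0],"angular":[0,0,0]},{"dp":[-0.2,0,0],"angular":[0,0,0]},{"dp":[-0.2,0,0],"angular":[0,0,0]},{"dp":[-0.1,0,0],"angular":[0,0,0]},{"dp":[0,0,0.2],"angular":[0,0,0]},{"dp":[0,0,0.3],"angular":[0,0,0]},{"dp":[0,0,0.4],"angular":[0,0,0]},{"dp":[0,0,0.4],"angular":[0,0,0]},{"dp":[0,0,0.4],"angular":[0,0,0]},{"dp":[0,0,0],"angular":[0,0,0]}]';python3 look.py
```

```text
t: 23.9
tcp_pos: [0.3588, 0.3218, 0.1399]
tool_rot: [0.993, 0.009, -0.12, -0.002]
force: [0.2, -0.2, -2.3]
finger_gap: 0.17
gripper_force: 97.6
t 23.9 tcp [358.8 321.8 139.9] heading 1.0 toolz [-0.238   0.0019 -0.9713] F [ 0.2 -0.2 -2.3] gap 0.17 gf 97.6 q6 1.91 qlast [0.44 0.58 1.77 0.12 1.02 1.91]
scene stone [569.4 326.7  86.9  86.6   1. ] (354, 267, 47, 46) plane [0.0082 0.0027 0.0208]
top stone [553.3 314.7  87.4  84.4   2.7] (189, 145, 32, 32) plane [-0.0015 -0.0023  0.0197]
```

Stone is flat on the tray floor (top at 20 mm). Bringing the lifter level and back to its old, bare spot.

```bash
python3 -m crank '[{"dp":[0,0,0],"angular":[0,-2,0]},{"dp":[0,0,0],"angular":[0,-2,0]},{"dp":[0,0,0],"angular":[0,-2,0]},{"dp":[0,0,0],"angular":[0,-2,0]},{"dp":[0,0,0],"angular":[0,-2,0]},{"dp":[0,0,0],"angular":[0,-2,0]},{"dp":[0,0,0],"angular":[0,-2,0]}]'
python3 -m crank '[{"dp":[0.11,-0.68,0],"angular":[0,0,4.33]},{"dp":[0.11,-0.68,0],"angular":[0,0,4.33]},{"dp":[0.11,-0.68,0],"angular":[0,0,4.33]},{"dp":[0.11,-0.68,0],"angular":[0,0,4.33]},{"dp":[0.11,-0.68,0],"angular":[0,0,4.33]},{"dp":[0.11,-0.68,0],"angular":[0,0,4.33]},{"dp":[0.11,-0.68,0],"angular":[0,0,4.33]},{"dp":[0.11,-0.68,0],"angular":[0,0,4.33]},{"dp":[0.11,-0.68,0],"angular":[0,0,4.33]},{"dp":[0.11,-0.68,0],"angular":[0,0,4.33]},{"dp":[0.11,-0.68,0],"angular":[0,0,4.33]},{"dp":[0.11,-0.68,0],"angular":[0,0,4.33]},{"dp":[0.11,-0.68,0],"angular":[0,0,4.33]},{"dp":[0.11,-0.68,0],"angular":[0,0,4.33]},{"dp":[0.11,-0.68,0],"angular":[0,0,4.33]},{"dp":[0.11,-0.68,0],"angular":[0,0,4.33]},{"dp":[0.11,-0.68,0],"angular":[0,0,4.33]},{"dp":[0.11,-0.68,0],"angular":[0,0,4.33]},{"dp":[0.11,-0.68,0],"angular":[0,0,4.33]},{"dp":[0.11,-0.68,0],"angular":[0,0,4.33]}]'
python3 -m crank '[{"dp":[0,0,-0.4],"angular":[0,0,0]},{"dp":[0,0,-0.5],"angular":[0,0,0]},{"dp":[0,0,-0.5],"angular":[0,0,0]},{"dp":[0,0,-0.5],"angular":[0,0,0]},{"dp":[0,0,-0.5],"angular":[0,0,0]},{"dp":[0,0,-0.4],"angular":[0,0,0]},{"dp":[0,0,0],"angular":[0,0,0]},{"dp":[0,0,0],"angular":[0,0,0]}]'; python3 look.py
```

```text
t: 24.7
tcp_pos: [0.357, 0.3209, 0.1374]
tool_rot: [1.0, 0.009, -0.0, 0.0]
force: [-0.1, 0.2, -1.2]
finger_gap: 0.172
gripper_force: 97.7
t: 26.7
tcp_pos: [0.4232, -0.0875, 0.1375]
tool_rot: [0.721, 0.693, -0.0, -0.001]
force: [-0.2, -0.2, -1.8]
finger_gap: 0.175
gripper_force: 97.8
t: 27.5
tcp_pos: [0.4233, -0.0867, 0.0536]
tool_rot: [0.722, 0.692, -0.0, -0.001]
force: [0.2, 0.0, -1.9]
finger_gap: 0.169
gripper_force: 97.8
t 27.5 tcp [423.3 -86.7  53.6] heading 87.63 toolz [-1.2e-03  6.0e-04 -1.0e+00] F [ 0.2  0.  -1.9] gap 0.169 gf 97.8 q6 -0.42 qlast [-0.46  0.66  2.06  0.    0.42 -0.42]
scene stone [569.4 326.7  87.5  86.7   1. ] (354, 267, 52, 46) plane [0.0153 0.0036 0.0207]
top stone [553.2 339.1  85.4  38.1   0.9] (189, 145, 15, 32) plane [-0.0041  0.0043  0.0199]
```

```bash
python3 -m crank '[{"dp":[0,0,-0.1],"angular":[0,0,0]},{"dp":[0,0,-0.1],"angular":[0,0,0]},{"dp":[0,0,-0.1],"angular":[0,0,0]},{"dp":[0,0,-0.05],"angular":[0,0,0]},{"dp":[0,0,-0.02],"angular":[0,0,0]},{"dp":[0,0,0],"angular":[0,0,0]},{"dp":[0,0,0],"angular":[0,0,0]}]'; python3 -c "from h import *;state()"
```

```text
t: 28.3
tcp_pos: [0.4235, -0.0868, 0.0428]
tool_rot: [0.722, 0.692, 0.0, 0.0]
force: [-0.2, 0.2, -1.4]
finger_gap: 0.17
gripper_force: 98.0
t 28.3 tcp [423.5 -86.8  42.8] heading 87.63 toolz [ 0.  0. -1.] F [-0.2  0.2 -1.4] gap 0.17 gf 98.0 q6 -0.42 qlast [-0.46  0.69  2.06  0.    0.39 -0.42]
```

```bash
python3 -m crank '[{"dp":[0,0,-0.03],"angular":[0,0,0]},{"dp":[0,0,0],"angular":[0,0,0]},{"dp":[0,0,0],"angular":[0,0,0]}]'; python3 -m crank '[{"dp":[0,0,0],"angular":[0,0,0]},{"dp":[0,0,0],"angular":[0,0,0]},{"dp":[0,0,0],"angular":[0,0,0]},{"dp":[0,0,0],"angular":[0,0,0]},{"dp":[0,0,0],"angular":[0,0,0]},{"dp":[0,0,0],"angular":[0,0,0]},{"dp":[0,0,0],"angular":[0,0,0]},{"dp":[0,0,0],"angular":[0,0,0]}]' 0 
python3 -m crank '[{"dp":[0,0,0.2],"angular":[0,0,0]},{"dp":[0,0,0.5],"angular":[0,0,0]},{"dp":[0,0,0.8],"angular":[0,0,0]},{"dp":[0,0,0.8],"angular":[0,0,0]},{"dp":[0,0,0.8],"angular":[0,0,0]},{"dp":[0,0,0.8],"angular":[0,0,0]},{"dp":[0,0,0.5],"angular":[0,0,0]},{"dp":[-0.3,-0.6,0],"angular":[0,0,0]},{"dp":[-0.3,-0.8,0],"angular":[0,0,0]},{"dp":[0,-0.8,0],"angular":[0,0,0]},{"dp":[0,-0.8,0],"angular":[0,0,0]},{"dp":[0,-0.8,0],"angular":[0,0,0]},{"dp":[0,-0.8,0],"angular":[0,0,0]},{"dp":[0,-0.4,0],"angular":[0,0,0]},{"dp":[0,0,0],"angular":[0,0,0]},{"dp":[0,0,0],"angular":[0,0,0]}]'
python3 - <<'E'
from h import *;state()
s=stone("scene",.02,(328,215,438,325)); t=stone("top",.02,(140,100,250,210)); stone("top",.014,(295,110,345,155))
hsv=cv2.cvtColor(t["image"],cv2.COLOR_BGR2HSV)
c=blobs(t,(hsv[...,2]>130)&(hsv[...,1]<50),(285,190,345,230))[0]; d=depth(t,cv2.drawContours(np.zeros((400,640),np.uint8),[c],-1,1,-1)>0)
print("blade",rect(t,c,.002),d[:,2].mean())
b=t["image"].astype(int); c=blobs(t,b[...,0]>b[...,2]+12,(150,110,260,215))[0]; print("tray",rect(t,c,.014))
cv2.imwrite("pics/end.png",t["image"])
E
```

```text
t: 28.6
tcp_pos: [0.4236, -0.0868, 0.0426]
tool_rot: [0.722, 0.692, 0.0, 0.0]
force: [0.3, 0.8, 6.2]
finger_gap: 0.176
gripper_force: 98.9
t: 29.4
tcp_pos: [0.4235, -0.0868, 0.0419]
tool_rot: [0.722, 0.692, -0.0, -0.0]
force: [-0.6, 0.3, -0.1]
finger_gap: 0.994
gripper_force: 0.0
t: 31.0
tcp_pos: [0.405, -0.2358, 0.1739]
tool_rot: [0.722, 0.692, 0.0, -0.001]
force: [-0.6, 0.7, 1.2]
finger_gap: 0.994
gripper_force: 0.0
t 31.0 tcp [ 405.  -235.8  173.9] heading 87.61 toolz [-9.0e-04  1.3e-03 -1.0e+00] F [-0.6  0.7  1.2] gap 0.994 gf 0.0 q6 -0.73 qlast [-0.77  0.44  1.89  0.    0.81 -0.73]
scene stone [557.9 321.3  89.3  88.8   1.1] (354, 267, 53, 46) plane [0.0143 0.0034 0.0207]
top stone [558.  321.   89.   86.1   2.7] (189, 145, 32, 32) plane [0.0006 0.0023 0.0197]
top stone [646.2   6.9  94.2  93.6  45.4] (302, 115, 35, 34) plane [-0.0258 -0.005   0.0132]Traceback (most recent call last):
  File "<stdin>", line 4, in <module>
IndexError: list index out of range
```

Run:
```python
from h import *
from station import vision
s=vision.snapshot("scene"); cv2.imwrite("pics/end.png",s["image"])
t=vision.snapshot("top"); r=t["range_z"]
# depth points around the lifter's blade
m=np.zeros(r.shape,bool); (u,v),=proj(t,[.43,.02,.002]).astype(int); m[v-3:v+4,u-8:u+9]=1; print("blade z",depth(t,m)[:,2].mean().round(4))
b=t["image"].astype(int); c=blobs(t,b[...,0]>b[...,2]+12,(150,110,260,215))[0]; print("tray",rect(t,c,.014))
```

```text
blade z 0.8553
tray [548.1 320.7 187.8 186.8  75.8]
```

View pics/end.png

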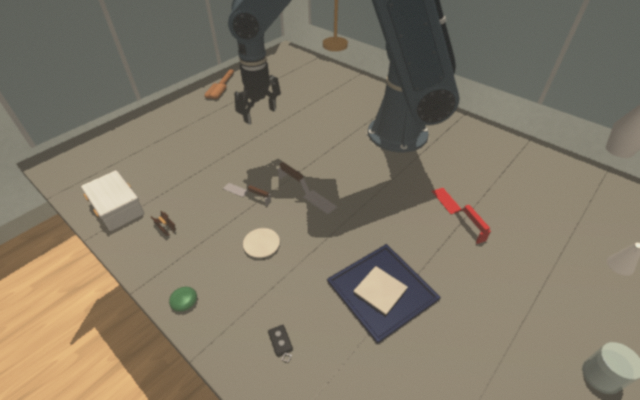

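The final view shows the stone flat in the tray at (380,290) and the lifter lying flat and free at (305,185). The round stone is unmoved at (262,243) and the gripper is clear. Stone offset from the tray centre is about 10 mm, so I'm handing in.

```bash
python3 -c "
from station import order; print(order.sign_off())"
```

```text
the job is handed in; nothing more can be done
None
```

The job is handed in with no verdict returned: the square stone lies flat in the tray about 10 mm off centre, the lifter is back flat on the bare shelf (judged by eye in the last picture, not measured), and the round stone is where it was.

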